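# Set the conveyor speed selector, then start the belt

## Robot

A 6-joint arm with a two-finger parallel gripper is mounted at the origin on the work surface. World frame = base frame: x ahead of the robot, y to its left, z up, the work surface at z = 0. Lengths are in mm, angles in degrees, forces in N, time in s.
With the tool pointing down it reaches from about 400 to 925 mm from the base axis. Payload 12.5 kg.
Tool frame: the origin (TCP) lies midway between the tips of the shut fingers; the grasp point (between the pads) lies 19 mm behind it (r.hold_point_z is the distance from the TCP to the grasp point, in mm); z points along the fingers, x is the direction in which the jaws open and shut, and the axes are right-handed (so a half turn about z gives the same grasp; the last joint's range is limited). The gripper opens to 95 mm and grips with 3 to 60 N. Pads are 20 mm wide; open, the fingers measure 119 mm over their backs; the gripper's body (75 mm by 180 mm) begins 59 mm behind the grasp point.
Start: joints at [68.033, 28.126, 89.318, -0, 62.55, -6.05], TCP at [171.383, 601.061, 214.661] pointing down, gripper open.
Joint ranges: [-177.58, 177.58], [-47.91, 125.51], [2.72, 160], [-65.01, 245.01], [3.68, 167.84], [-153.87, 153.87]. Speed limits (degrees/s): [127.2, 127.2, 159.86, 180, 180, 180].

## Interface

Orientations are given as a 3x3 rotation matrix whose columns are the frame's x, y, z axes.
In Python, from station import sensors, get_image, camera_model, r, finder gives the robot as it stands. The module is installed in compiled form; this text tells all that it offers.
- The arm moves only by the tool drive_tool, never from a script. Its argument "deltas" is a list of rows, each an object of numbers: "dx", "dy", "dz": the shift along the world's x, y, z as a fraction of full scale; "yaw": the turn about the world's z as a fraction of full scale; "jaw": the opening, from 0 (shut) to 1 (fully open). A call has 1 to 5 rows; each row shifts and turns the pose as measured when the row begins; what a row does not reach is not made up. Full scale, the value 1, is 0.25 m for a shift and 2 rad for a turn. A row lasts 1/10 s, in which the tool goes at most 50 mm and 8.59 degrees, less where a joint would pass 70% of its speed; a pose out of reach is approached as far as the arm can. A call with a number of a shift or a turn outside -1 to 1 is refused whole. A call with a gripper value outside its range is refused whole. The fingers move at their own pace and stop on an object; "newtons" is the grip in N (left out, the last holds). Time passes only in rows, so rows that do not move let the fingers close. It gives the time, the measured TCP pose, the force and the opening at its end, in the units of the state.
- sensors.get_obs(): the state, without advancing time (a new reading comes with each control period).
- get_image(name): name is "scene" or "top"; returns (picture, depth): 480x640x3 uint8, blue, green, red; 480x640 float32, mm along the optical axis (not along the pixel's ray), 0 where there is no reading.
- camera_model(name): a dict with "K" (3x3 intrinsics, pixels), "extrinsics" (4x4, takes a point from world to camera coordinates). Camera axes: x right, y up, looking along -z (the intrinsics and any distortion apply to the point x, -y, -z); pixel columns grow to the right and rows downward; lengths in mm; the calibration is good to about 2 mm. A picture is of the moment at which its call begins. camera_model takes no time and is no camera call.
- r.hand_in(): hands the job in, once; it reports no verdict.
Trained networks look in the newest picture that a camera, given by its name, has taken for a name from the list of things; names that differ only in an ending like _2 or _b are one class to them, and where a whole thing is asked for, a point or a joint stands for the part that bears it (a point fixed in the world has none). Each returns a list of dicts, best first, with "confidence" (0 to 1); they miss things now and then, are a little off and sometimes report something else, mostly with a low value. They report only what shows in the picture. A call takes as long as a camera call. They do not tell look-alikes from the thing itself.
- finder.recognise(camera, query): "box" ([centre column, centre row, width, height] in pixels, round what is visible of it).
The state is a dict: "time_s": time; "joints": joint angles; "joint_velocities": joint speeds; "joint_efforts": joint torques, N m; "tcp_pos": TCP position; "ee_rot": TCP orientation; "contact_force": force on the tool from outside, world axes, zero at the start; "ft_torque": the same for the moment, N m; "grip_width": opening from 0.0 (shut) to 1.0 (fully open).
Only numpy, scipy, OpenCV 4.12 (cv2) and the standard library are available. Lean on these libraries where they do the work, as an engineer would, in place of code of your own. Each camera call takes 0.05 s, during which the arm holds its last target. There are 200 camera calls.

## Task

Set the conveyor's rotary speed selector to its fifth click position, the green dot: push the side of its black handle clockwise with a fingertip, gently, without gripping it and without ever letting it run on into the red sixth position. Then press the green start button fully down and let it come up again. Do not press start at any other speed, leave the red stop button alone, and do not disturb the loose workpieces or the screwdriver.

Things in the scene. Friction and masses are not known exactly. Their poses are not given: they have to be found in the camera images.
- selector_box: Light grey control box 170 x 170 x 60 mm tall, fixed to the bench, yaw within about 0.35 rad. Origin: centre of its underside; the selector's vertical axis passes through it. Six dots 14 mm across lie on the top face around the selector: clockwise from above, one to four are black, five is green, six is red.
- green_dot (a point): Centre of the green fifth dot, on the selector box's top face, 67 mm from the axis at -45 degrees from the box's +x axis. The first dot is at +75 degrees (towards +y), each next one 30 degrees further clockwise, the red sixth at -75 degrees.
- handle: The selector's black pointer handle: a disc 60 mm across, its top 10 mm above the box's top face, carrying a bar 12 mm wide whose top is 40 mm above that face. The bar reaches from 15 mm behind the axis to 55 mm ahead along the handle's +x axis; a white line marks the pointing end. Origin: on the axis, at the height of the box's top face.
- handle_push (a point): A point inside the bar of the handle, on its centre line 45 mm from the axis and 28 mm above the box's top face; a fingertip pushes on the bar's side about here.
- selector (a joint): Selector angle in rad, growing clockwise from above. Six spring detents 0.524 rad apart: 0, 0.524, 1.047, 1.571, fifth (green) 2.094, sixth (red) 2.618; the bar points at the dot. Starts in or near one of the first three. About 3 N at the push point takes it over the crest half-way between two positions; it then snaps on to the next and stays. Stops at -0.1 and 2.72.
- button_box: Light grey push-button box 90 (x) x 170 (y) x 60 mm tall, fixed to the bench. Origin: centre of its underside. It carries the green start button at y = +45 mm and the red stop button at y = -45 mm in its own frame, both facing up.
- start_top (a point): Centre of the top of the green start button (32 mm across, faces up).
- start (a joint): Travel of the green start button in m: 0 up, 0.006 fully down, spring return, 5 N to push fully down.
- stop (a joint): Travel of the red stop button in m: 0 up, 0.006 fully down. Not to be pressed.
- puck_metal: Loose bare-metal workpiece, an upright cylinder 32 mm across and 25 mm tall, parked on the selector box behind the handle (on the box's -x side). Origin: centre of its underside.
- puck_orange: Loose orange workpiece, an upright cylinder 36 mm across and 25 mm tall, standing on the bench. Origin: centre of its underside.
- driver: Loose red-handled screwdriver, about 200 mm long, lying on the bench beyond the boxes; its length runs along its own x.
Mind the look-alikes: they are no part of the job. Leave any brown, purple or turquoise look-alike of the selector_box alone.

How it is judged:
By the outcome, as a careful person would: the job done as asked, in the order asked, and still so for the second after the job is handed in, with the robot touching nothing.
It also fails if it takes over 51 s, if anything falls off the work surface, if the arm or the gripper's body presses on something with over 40 N, if the wrist force passes 120 N, or if a joint passes its speed limit or range.

## Working session

There is one attempt and no reset: what is moved stays moved. The work goes in short steps, Python scripts to look and compute and a tool call to move; the robot and the scene stay as the last step left them, time stands still between calls to the robot, and variables do not carry over. Pictures are saved under pics/ and viewed, about 8 in all and at most 12, crops included, and the job is handed in when it is done.

Besides the shell and the picture viewer there is one more tool, called after "Call:" by a JSON object that holds its "op" and its "data", one argument or row to a line. drive_tool: Moves the arm, as the interface text tells. Shift numbers are shares of 0.25 m and turn numbers shares of 2 rad, none past 1 either way. Its arguments: {"type":"object","properties":{"deltas":{"type":"array","items":{"type":"object","properties":{"dx":{"type":"number","minimum":-1,"maximum":1},"dy":{"type":"number","minimum":-1,"maximum":1},"dz":{"type":"number","minimum":-1,"maximum":1},"yaw":{"type":"number","minimum":-1,"maximum":1},"jaw":{"type":"number"}}}},"newtons":{"type":"number"}},"required":["deltas"]}

```bash
mkdir -p pics; cat > h.py <<'E'
import numpy as np, cv2
from station import sensors, get_image, camera_model, r, finder
def world(name, uv, depth=None, z=None):
    m=camera_model(name); K=np.array(m["K"]); T=np.linalg.inv(np.array(m["extrinsics"]))
    d=np.linalg.inv(K)@np.array([uv[0],uv[1],1.]); d=d*[1,-1,-1]
    o=T[:3,3]; w=T[:3,:3]@d
    s=depth if depth is not None else (z-o[2])/w[2]
    return o+s*w
def pix(name,p):
    m=camera_model(name); c=np.array(m["extrinsics"])@np.append(p,1.); q=np.array(m["K"])@(c[:3]*[1,-1,-1]); return q[:2]/q[2]
E
python3 - <<'E'
from h import *
for n in("scene","top"):
    im,d=get_image(n); cv2.imwrite(f"pics/{n}0.png",im); np.save(f"pics/{n}0.npy",d)
    m=camera_model(n); print(n,m.keys(),np.round(m["K"],1).tolist(),np.round(np.linalg.inv(m["extrinsics"]),2).tolist())
o=sensors.get_obs();print(o["time_s"],o["tcp_pos"],np.round(o["ee_rot"],3).tolist(),o["contact_force"],o["grip_width"])
E
```

```text
scene dict_keys(['K', 'extrinsics']) [[525.4, 0.0, 325.0], [0.0, 525.4, 234.5], [0.0, 0.0, 1.0]] [[-0.85, -0.33, 0.41, 1026.57], [0.53, -0.55, 0.65, 1060.69], [0.01, 0.77, 0.64, 931.67], [0.0, 0.0, 0.0, 1.0]]
top dict_keys(['K', 'extrinsics']) [[622.0, 0.0, 317.8], [0.0, 622.0, 243.6], [0.0, 0.0, 1.0]] [[-0.02, 0.99, -0.13, 291.96], [-1.0, -0.02, -0.02, 199.0], [-0.02, 0.13, 0.99, 1602.59], [0.0, 0.0, 0.0, 1.0]]
0.1 [171.30778399 600.83707337 214.12172621] [[0.274, 0.962, -0.0], [0.962, -0.274, -0.001], [-0.001, -0.0, -1.0]] [-0.35726055 -0.10750173  0.53223517] 1.0015182954803181
```

View pics/top0.png

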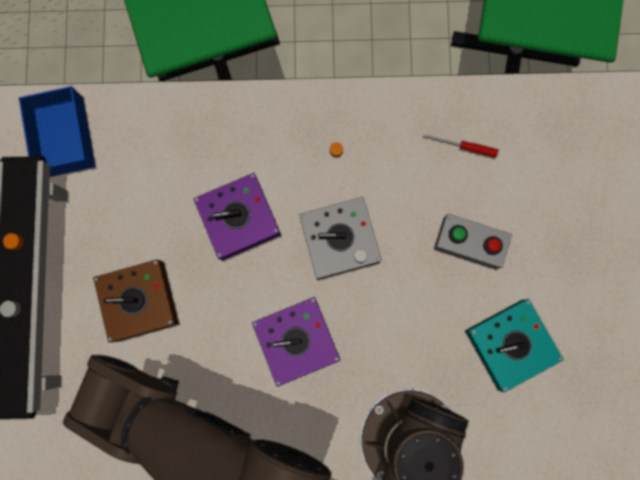

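View pics/scene0.png

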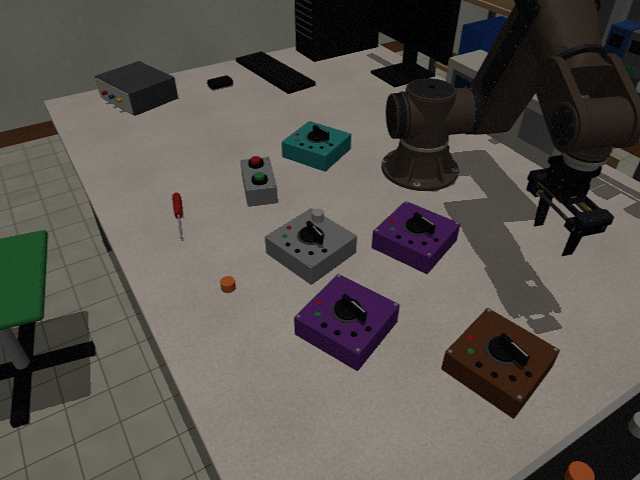

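The only light-grey selector box is at top (340,237), with a metal puck behind its handle at (361,256). Brown (135,300), purple (237,215) and (296,341), and turquoise (515,345) are look-alikes. The button box is at (474,241), with start at (459,234) and stop at (494,245).

```bash
python3 - <<'E'
from h import *
im=cv2.imread("pics/top0.png"); d=np.load("pics/top0.npy")
hsv=cv2.cvtColor(im,cv2.COLOR_BGR2HSV)
def blobs(mask,z,x0,y0,x1,y1,lab):
    m=np.zeros(mask.shape,np.uint8); m[y0:y1,x0:x1]=mask[y0:y1,x0:x1]
    n,_,st,c=cv2.connectedComponentsWithStats(m)
    for i in range(1,n):
        if st[i,4]>5: print(lab,np.round(c[i],1),st[i,4],np.round(world("top",c[i],z=z),1), "depthpt",np.round(world("top",c[i],depth=d[int(round(c[i][1])),int(round(c[i][0]))]),1))
H,S,V=[hsv[...,i] for i in range(3)]
green=((H>40)&(H<85)&(S>90)).astype(np.uint8); red=(((H<8)|(H>172))&(S>120)).astype(np.uint8); dark=(V<70).astype(np.uint8)
blobs(green,60,295,190,385,285,"gdot");blobs(red,60,295,190,385,285,"rdot");blobs(dark,60,295,190,385,285,"dark")
blobs(green,70,430,205,520,275,"start");blobs(red,70,430,205,520,275,"stop")
a=cv2.resize(im[190:285,290:390],None,fx=6,fy=6,interpolation=cv2.INTER_CUBIC)
cv2.imwrite("pics/crop1.png",a)
E
```

```text
gdot [352.7 213.5] 14 [564.8 135.5  60. ] depthpt [564.1 135.7  63.9]
rdot [362.7 223.5] 14 [538.9 111.1  60. ] depthpt [538.3 111.3  63.6]
dark [339.5 210.5] 12 [573.1 168.6  60. ] depthpt [573.8 168.5  56.2]
dark [326. 214.] 9 [564.9 202.7  60. ] depthpt [566.1 202.7  52.8]
dark [316.6 223.5] 11 [541.  226.6  60. ] depthpt [541.6 226.7  56.2]
dark [339.2 236.8] 525 [506.5 170.6  60. ] depthpt [502.3 171.1  90.1]
dark [313. 237.] 9 [507.1 236.3  60. ] depthpt [507.5 236.4  56.8]
start [458.6 233.3] 159 [ 508.  -125.2   70. ] depthpt [ 506.8 -123.4   78.4]
stop [493.7 244.5] 168 [ 478.5 -210.3   70. ] depthpt [ 477.6 -208.4   77.3]
```

View pics/crop1.png

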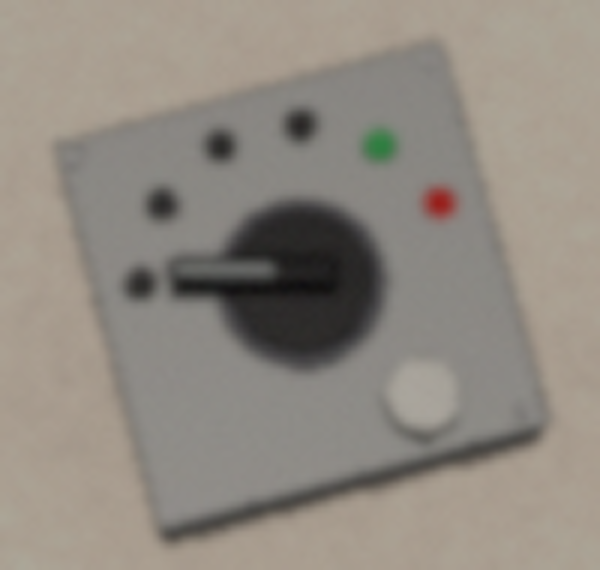

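The grey selector shows six dots and the bar pointing at the first dot (crop 140,285). The metal puck is at crop (422,395), well clear of the push side. Next I fit the axis and yaw from the dots.

```bash
cat >> h.py <<'E'
DOTS=np.array([(507.1,236.3),(541,226.6),(564.9,202.7),(573.1,168.6),(564.8,135.5),(538.9,111.1)])
from scipy.optimize import least_squares
A=np.radians([75,45,15,-15,-45,-75])
fit=least_squares(lambda p:(np.c_[p[0]+67*np.cos(A+p[2]),p[1]+67*np.sin(A+p[2])]-DOTS).ravel(),[507,170,.26])
C=fit.x[:2]; YAW=fit.x[2]
def bar(im,d):
    # handle top points: depth-lifted dark/any pixels above z=88 within 62 mm of axis
    v,u=np.mgrid[190:285,290:390]; 
    P=np.array([world("top",(a,b),depth=d[b,a]) for a,b in zip(u.ravel(),v.ravel())])
    k=(P[:,2]>86)&(P[:,2]<115)&(np.hypot(*(P[:,:2]-C).T)<62); Q=P[k]
    m=np.median(Q[:,:2],0); w=Q[:,:2]-Q[:,:2].mean(0); e=np.linalg.svd(w,full_matrices=False)[2][0]
    e=e*np.sign(e@(Q[:,:2].mean(0)-C)); return np.degrees(np.arctan2(e[1],e[0])),Q.mean(0),len(Q)
def selector(im,d):
    b=bar(im,d); return (np.degrees(YAW)+75-b[0]),b
E
python3 - <<'E'
from h import *
print(C,np.degrees(YAW),np.round(fit.fun,1))
im=cv2.imread("pics/top0.png");d=np.load("pics/top0.npy")
print(selector(im,d), "expected centroid",C+20*np.array([np.cos(YAW+A[0]),np.sin(YAW+A[0])]))
p=world("top",(361,255.5),z=85);print("puck",p)
# button box yaw
s,t=np.array([508,-125.2]),np.array([478.5,-210.3]);print(np.linalg.norm(s-t),)
for z in (66,70,75,80):
  a,b=world("top",(458.6,233.3),z=z),world("top",(493.7,244.5),z=z);print(z,a[:2],b[:2],np.linalg.norm(a-b))
for n,(u,v) in dict(s=(459,233),t=(494,244),edge=(476,227)).items():
  print(n,[round(world("top",(u+i,v+j),depth=d[v+j,u+i])[2],1) for i in(-2,0,2) for j in (-2,0,2)])
for k in range(0,5):
  th=np.radians(90-30*k);P=C+45*np.array([np.cos(th),np.sin(th)])+16*np.array([-np.sin(th),np.cos(th)]);print(90-30*k,P.round(1))
E
```

```text
[506.50459803 169.42780286] 14.36693665909899 [ 0.1  0.1 -0.4  0.5 -0.  -0.4  0.4  0.1 -0.6 -0.2  0.5 -0.1]Traceback (most recent call last):
  File "<stdin>", line 4, in <module>
  File "h.py", line 24, in selector
    b=bar(im,d); return (np.degrees(YAW)+75-b[0]),b
  File "h.py", line 19, in bar
    P=np.array([world("top",(a,b),depth=d[b,a]) for a,b in zip(u.ravel(),v.ravel())])
                ~~~~~^^^^^^^^^^^^^^^^^^^^^^^^^^
  File "h.py", line 4, in world
    m=camera_model(name); K=np.array(m["K"]); T=np.linalg.inv(np.array(m["extrinsics"]))
ValueError: time passes only in moves, steps and waits
```

```bash
sed -i 's/^def world/import functools\ncamera_model=functools.cache(camera_model)\ndef world/' h.py
python3 - <<'E'
from h import *
im=cv2.imread("pics/top0.png");d=np.load("pics/top0.npy")
print(selector(im,d), "expected centroid",C+20*np.array([np.cos(YAW+A[0]),np.sin(YAW+A[0])]))
p=world("top",(361,255.5),z=85);print("puck",p)
for z in (66,70,75,80):
  a,b=world("top",(458.6,233.3),z=z),world("top",(493.7,244.5),z=z);print(z,a[:2],b[:2],np.linalg.norm(a-b))
for n,(u,v) in dict(s=(459,233),t=(494,244),edge=(476,227)).items():
  print(n,[round(world("top",(u+i,v+j),depth=d[v+j,u+i])[2],1) for i in(-2,0,2) for j in (-2,0,2)])
for k in range(0,5):
  th=np.radians(90-30*k);P=C+45*np.array([np.cos(th),np.sin(th)])+16*np.array([-np.sin(th),np.cos(th)]);print(90-30*k,P.round(1))
E
```

```text
(np.float64(5.001829916061936), (np.float64(84.36510674303706), array([505.333083  , 189.05243117,  97.61199208]), 141)) expected centroid [506.72557433 189.42658206]
puck [455.59737103 118.70709842  85.        ]
66 [ 508.69298433 -126.00162863] [ 479.03155246 -211.33447145] 90.34099071978669
70 [ 508.12880174 -125.15559179] [ 478.54458346 -210.26629918] 90.10581825217635
75 [ 507.4235735  -124.09804575] [ 477.93587221 -208.93108384] 89.81185266766339
80 [ 506.71834527 -123.0404997 ] [ 477.32716096 -207.5958685 ] 89.51788708315043
s [np.float64(87.2), np.float64(80.1), np.float64(76.3), np.float64(80.3), np.float64(78.5), np.float64(82.5), np.float64(80.9), np.float64(77.5), np.float64(80.6)]
t [np.float64(81.3), np.float64(81.3), np.float64(78.4), np.float64(78.1), np.float64(86.2), np.float64(81.4), np.float64(78.7), np.float64(78.5), np.float64(77.5)]
edge [np.float64(56.0), np.float64(57.4), np.float64(54.8), np.float64(58.3), np.float64(55.8), np.float64(60.6), np.float64(60.2), np.float64(57.0), np.float64(60.2)]
90 [490.5 214.4]
60 [515.1 216.4]
30 [537.5 205.8]
0 [551.5 185.4]
-30 [553.5 160.8]
```

Call:
{"op": "drive_tool", "data": {
  "deltas": [
    {"dx":0.12,"dy":-0.155,"yaw":0.035,"jaw":0},
    {"dx":0.12,"dy":-0.155,"yaw":0.035,"jaw":0},
    {"dx":0.12,"dy":-0.155,"yaw":0.035,"jaw":0},
    {"dx":0.12,"dy":-0.155,"yaw":0.035,"jaw":0},
    {"dx":0.12,"dy":-0.155,"jaw":0}
  ]
}}

```text
invalid input at $.deltas[0]: expected keys dx, dy, dz, yaw, jaw
```

Call:
{"op": "drive_tool", "data": {
  "deltas": [
    {"dx":0.12,"dy":-0.155,"dz":0,"yaw":0.035,"jaw":0},
    {"dx":0.12,"dy":-0.155,"dz":0,"yaw":0.035,"jaw":0},
    {"dx":0.12,"dy":-0.155,"dz":0,"yaw":0.035,"jaw":0},
    {"dx":0.12,"dy":-0.155,"dz":0,"yaw":0.035,"jaw":0},
    {"dx":0.12,"dy":-0.155,"dz":0,"yaw":0,"jaw":0}
  ]
}}

```text
time_s: 0.6
tcp_pos: [320.6, 404.2, 211.8]
ee_rot: [[-0.022, 1.0, -0.002], [1.0, 0.022, -0.003], [-0.003, -0.002, -1.0]]
contact_force: [0.5, 1.0, 0.1]
grip_width: 0.638
```

Call:
{"op": "drive_tool", "data": {
  "deltas": [
    {"dx":0.115,"dy":-0.152,"dz":0,"yaw":0,"jaw":0},
    {"dx":0.115,"dy":-0.152,"dz":0,"yaw":0,"jaw":0},
    {"dx":0.115,"dy":-0.152,"dz":-0.02,"yaw":0,"jaw":0},
    {"dx":0.115,"dy":-0.152,"dz":-0.02,"yaw":0,"jaw":0},
    {"dx":0.115,"dy":-0.152,"dz":-0.02,"yaw":0,"jaw":0}
  ]
}}

```text
time_s: 1.1
tcp_pos: [468.5, 205.4, 196.6]
ee_rot: [[-0.023, 1.0, -0.001], [1.0, 0.023, -0.002], [-0.002, -0.001, -1.0]]
contact_force: [0.2, 1.1, -0.2]
grip_width: 0.217
```

Call:
{"op": "drive_tool", "data": {
  "deltas": [
    {"dx":0,"dy":0,"dz":-0.1,"yaw":0,"jaw":0},
    {"dx":0,"dy":0,"dz":-0.1,"yaw":0,"jaw":0},
    {"dx":0,"dy":0,"dz":0,"yaw":0,"jaw":0}
  ]
}}

```text
time_s: 1.4
tcp_pos: [472.2, 199.4, 144.6]
ee_rot: [[-0.015, 1.0, -0.0], [1.0, 0.015, -0.003], [-0.003, -0.001, -1.0]]
contact_force: [-0.5, 0.6, 0.5]
grip_width: 0.012
```

Call:
{"op": "drive_tool", "data": {
  "deltas": [
    {"dx":-0.01,"dy":0.06,"dz":-0.05,"yaw":0,"jaw":0},
    {"dx":0,"dy":0,"dz":-0.1,"yaw":0,"jaw":0},
    {"dx":0,"dy":0,"dz":-0.08,"yaw":0,"jaw":0},
    {"dx":0,"dy":0,"dz":0,"yaw":0,"jaw":0}
  ]
}}

```text
time_s: 1.8
tcp_pos: [469.6, 218.8, 87.0]
ee_rot: [[-0.016, 1.0, 0.002], [1.0, 0.016, -0.001], [-0.001, 0.002, -1.0]]
contact_force: [0.5, 0.6, 0.6]
grip_width: 0.003
```

```bash
python3 - <<'E'
from h import *
o=sensors.get_obs();print(o["time_s"],o["tcp_pos"],o["contact_force"],o["grip_width"])
im,d=get_image("scene"); cv2.imwrite("pics/s1.png",cv2.resize(im[170:300,240:400],None,fx=4,fy=4,interpolation=cv2.INTER_CUBIC))
E
```

```text
1.8 [469.64598996 218.78308479  87.02867658] [0.51618347 0.63005842 0.61823376] 0.0030204216698171086
```

View pics/s1.png

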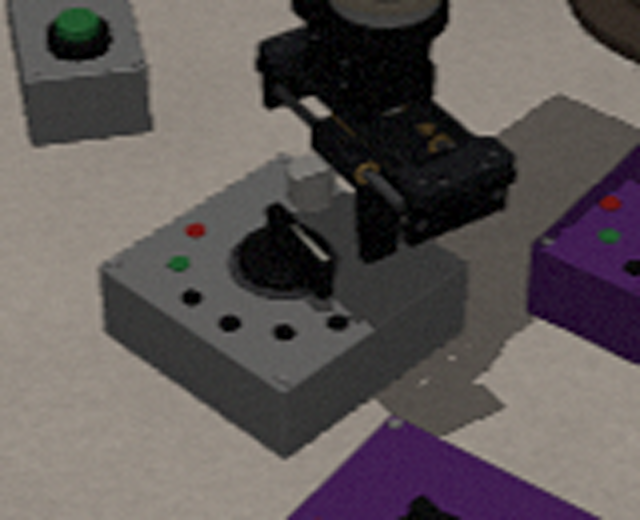

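Call:
{"op": "drive_tool", "data": {
  "deltas": [
    {"dx":0.02,"dy":-0.005,"dz":-0.02,"yaw":0,"jaw":0},
    {"dx":0.02,"dy":0,"dz":0,"yaw":0,"jaw":0},
    {"dx":0.02,"dy":0,"dz":0,"yaw":0,"jaw":0},
    {"dx":0.02,"dy":0,"dz":0,"yaw":-0.02,"jaw":0}
  ]
}}

```text
time_s: 2.25
tcp_pos: [492.4, 219.5, 86.2]
ee_rot: [[0.022, 1.0, 0.008], [1.0, -0.022, 0.0], [0.0, 0.008, -1.0]]
contact_force: [-3.7, 1.6, -0.4]
grip_width: 0.006
```

```bash
python3 - <<'E'
from h import *
im,d=get_image("top"); cv2.imwrite("pics/t1.png",cv2.resize(im[170:290,280:400],None,fx=5,fy=5,interpolation=cv2.INTER_CUBIC))
o=sensors.get_obs();print(o["time_s"],o["tcp_pos"],o["contact_force"])
E
```

```text
2.3 [493.01121621 219.51365474  86.23595898] [-1.70549228  1.07512899 -0.45601799]
```

View pics/t1.png

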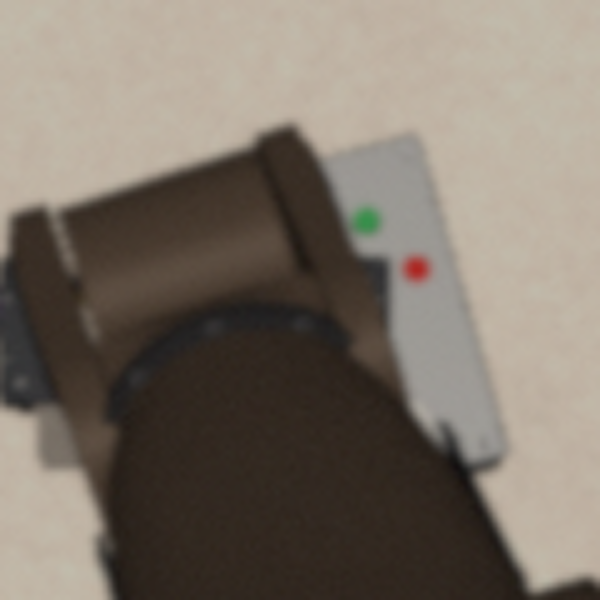

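Call:
{"op": "drive_tool", "data": {
  "deltas": [
    {"dx":0.02,"dy":0,"dz":-0.02,"yaw":-0.05,"jaw":0},
    {"dx":0.02,"dy":0,"dz":-0.01,"yaw":-0.05,"jaw":0},
    {"dx":0.02,"dy":-0.005,"dz":0,"yaw":-0.05,"jaw":0},
    {"dx":0.02,"dy":-0.01,"dz":0,"yaw":-0.05,"jaw":0}
  ]
}}

```text
time_s: 2.7
tcp_pos: [514.4, 215.9, 80.5]
ee_rot: [[0.424, 0.906, 0.009], [0.906, -0.424, -0.002], [0.002, 0.009, -1.0]]
contact_force: [-1.1, -0.5, 0.0]
grip_width: 0.006
```

```bash
cat > look.py <<'E'
from h import *; import sys
im,d=get_image("scene"); np.save(f"pics/{sys.argv[1]}.npy",d); cv2.imwrite(f"pics/{sys.argv[1]}_full.png",im); cv2.imwrite(f"pics/{sys.argv[1]}.png",cv2.resize(im[170:300,240:400],None,fx=4,fy=4,interpolation=cv2.INTER_CUBIC))
o=sensors.get_obs();print(o["time_s"],o["tcp_pos"],np.degrees(np.arctan2(o["ee_rot"][1][0],o["ee_rot"][0][0])),o["contact_force"])
E
python3 look.py s2
```

```text
2.75 [515.22342847 215.60744561  80.57887908] 64.56290053254776 [ 0.84299924 -0.29410947  0.84945679]
```

View pics/s2.png

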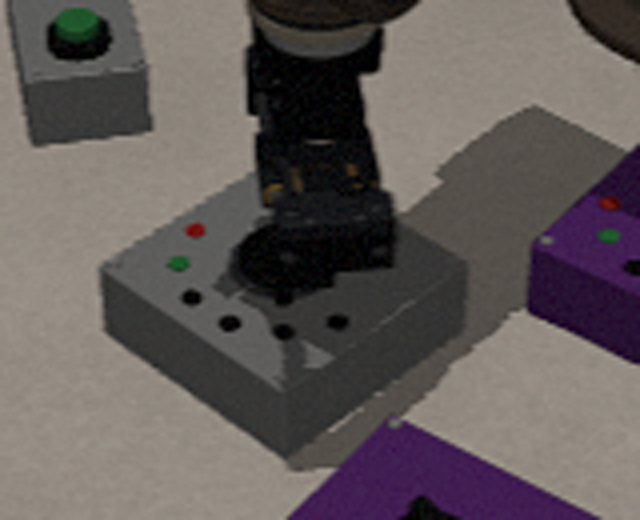

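Call:
{"op": "drive_tool", "data": {
  "deltas": [
    {"dx":0.017,"dy":-0.002,"dz":0,"yaw":-0.055,"jaw":0},
    {"dx":0.017,"dy":-0.005,"dz":0,"yaw":-0.055,"jaw":0},
    {"dx":0.017,"dy":-0.008,"dz":0,"yaw":-0.055,"jaw":0},
    {"dx":0.012,"dy":-0.01,"dz":0,"yaw":-0.055,"jaw":0}
  ]
}}

```text
time_s: 3.15
tcp_pos: [531.1, 209.7, 81.6]
ee_rot: [[0.777, 0.63, 0.008], [0.63, -0.777, -0.005], [0.003, 0.009, -1.0]]
contact_force: [-0.0, 0.1, -0.4]
grip_width: 0.008
```

```bash
python3 look.py s3
```

```text
3.2 [531.50951796 209.38630806  81.62890142] 38.630853260038606 [ 0.7579794  -0.55758404  0.37490472]
```

View pics/s3.png

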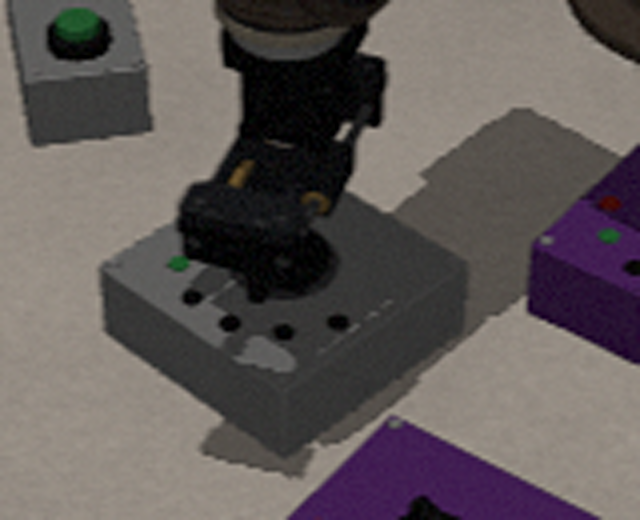

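```bash
python3 - <<'E'
from h import *
f=lambda p:np.round((pix("scene",p)-[240,170])*4)
for a in (59.4,44.4,29.4,-.6): 
    e=C+55*np.array([np.cos(np.radians(a)),np.sin(np.radians(a))]); print(a,f([*e,100]),f([*e,72]))
print("finger",f([531.5,209.4,81.6]))
im=cv2.imread("pics/s3_full.png")[210:260,270:330]
cv2.imwrite("pics/s3z.png",cv2.resize(np.clip(im.astype(float)*2.5,0,255).astype(np.uint8),None,fx=12,fy=12,interpolation=cv2.INTER_CUBIC))
E
```

```text
59.4 [286. 276.] [286. 310.]
44.4 [262. 274.] [263. 308.]
29.4 [241. 268.] [242. 303.]
-0.6 [209. 248.] [210. 282.]
finger [284. 290.]
```

View pics/s3z.png

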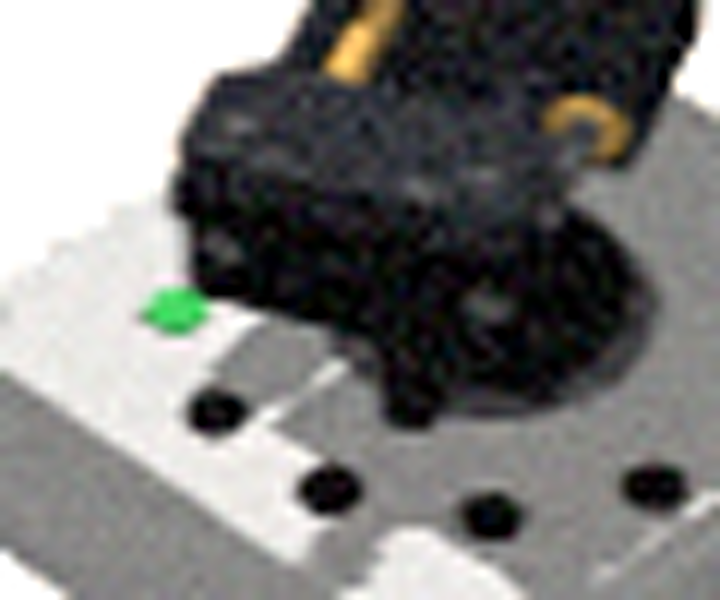

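```bash
python3 - <<'E'
from h import *
def show(n,pts):
    d=np.load(f"pics/{n}.npy")
    for (u,v) in pts: print(n,u,v,np.round(world("scene",(u,v),depth=d[v,u]),1))
show("s2",[(310,v) for v in (236,238,240,242,244)]+[(311,242),(312,242),(309,242)])
show("s3",[(u,v) for v in (238,240,242,243) for u in (300,302,303,304,305,306,308)])
E
```

```text
s2 310 236 [572.5 275.6 168.3]
s2 310 238 [571.9 274.5 161.3]
s2 310 240 [537.  213.9  95.5]
s2 310 242 [536.8 213.4  88.6]
s2 310 244 [537.1 213.8  82.5]
s2 311 242 [533.8 213.2  87.1]
s2 312 242 [531.6 214.2  86.9]
s2 309 242 [537.8 210.2  86.7]
s3 300 238 [538.6 166.2  68.1]
s3 302 238 [589.4 268.6 164.7]
s3 303 238 [585.7 266.6 161.6]
s3 304 238 [586.6 272.9 166.6]
s3 305 238 [582.9 270.9 163.6]
s3 306 238 [582.6 275.1 166.4]
s3 308 238 [579.1 277.9 166.9]
s3 300 240 [539.3 167.1  62.4]
s3 302 240 [550.1 197.2  89.1]
s3 303 240 [550.1 202.4  93. ]
s3 304 240 [548.  203.6  93. ]
s3 305 240 [544.9 203.   91.1]
s3 306 240 [539.9 199.1  86.1]
s3 308 240 [538.9 207.4  91.7]
s3 300 242 [542.8 173.2  61.7]
s3 302 242 [552.4 201.   86.5]
s3 303 242 [549.7 201.4  85.6]
s3 304 242 [549.  205.1  88. ]
s3 305 242 [544.4 201.9  83.6]
s3 306 242 [541.4 201.7  82.1]
s3 308 242 [526.9 186.2  64.2]
s3 300 243 [543.4 174.2  59.4]
s3 302 243 [550.1 196.8  79.1]
s3 303 243 [550.7 203.   83.9]
s3 304 243 [547.9 203.   82.7]
s3 305 243 [545.6 203.9  82.3]
s3 306 243 [534.3 189.   66.3]
s3 308 243 [528.6 189.1  63.8]
```

Call:
{"op": "drive_tool", "data": {
  "deltas": [
    {"dx":-0.005,"dy":0.01,"dz":0,"yaw":0,"jaw":0},
    {"dx":0,"dy":0,"dz":0,"yaw":0,"jaw":0},
    {"dx":0,"dy":0,"dz":0,"yaw":0,"jaw":0}
  ]
}}

```text
time_s: 3.5
tcp_pos: [530.2, 212.1, 82.2]
ee_rot: [[0.775, 0.632, 0.009], [0.632, -0.775, -0.005], [0.004, 0.01, -1.0]]
contact_force: [0.0, 0.1, -0.6]
grip_width: 0.003
```

```bash
cat > meas.py <<'E'
from h import *; import sys
def ang(d):
    v,u=np.mgrid[205:255,275:335]; P=np.array([world("scene",(a,b),depth=d[b,a]) for a,b in zip(u.ravel(),v.ravel())])
    q=P[:,:2]-C; R=np.hypot(*q.T); k=(P[:,2]>78)&(P[:,2]<104)&(R>25)&(R<60); 
    t=np.degrees(np.arctan2(q[:,1],q[:,0]))
    for lo,hi in((25,35),(35,45),(45,50),(50,60)):
        s=k&(R>=lo)&(R<hi); print(f"r{lo}-{hi}: n={s.sum()}", np.round(np.percentile(t[s],[5,25,50,75,95]),1) if s.sum() else "")
for n in sys.argv[1:]: print(n); ang(np.load(f"pics/{n}.npy"))
E
python3 look.py s4; python3 meas.py s1 s2 s3 s4
```

```text
3.55 [530.21118736 212.13478082  82.22623605] 39.183172836455704 [ 0.07009196 -0.25468611  0.03597813]
s1Traceback (most recent call last):
  File "meas.py", line 8, in <module>
    for n in sys.argv[1:]: print(n); ang(np.load(f"pics/{n}.npy"))
                                         ~~~~~~~^^^^^^^^^^^^^^^^^
    fid = stack.enter_context(open(os.fspath(file), "rb"))
                              ~~~~^^^^^^^^^^^^^^^^^^^^^^^
FileNotFoundError: [Errno 2] No such file or directory: 'pics/s1.npy'
```

```bash
python3 meas.py scene0 s2 s3 s4
```

```text
scene0
r25-35: n=24 [71.4 72.5 75.4 79.8 89.7]
r35-45: n=29 [76.  77.7 80.3 84.3 93.1]
r45-50: n=17 [79.3 79.8 82.8 88.4 90.3]
r50-60: n=45 [-139.  -130.7   79.5   86.5   89.7]
s2
r25-35: n=0 
r35-45: n=3 [64.2 64.3 64.4 70.8 76. ]
r45-50: n=23 [49.3 62.5 72.5 80.4 87.6]
r50-60: n=43 [50.1 54.2 58.1 76.1 88.1]
s3
r25-35: n=0 
r35-45: n=1 [41.7 41.7 41.7 41.7 41.7]
r45-50: n=16 [37.3 41.7 50.8 63.  69.8]
r50-60: n=43 [31.2 34.4 40.  63.2 66.5]
s4
r25-35: n=0 
r35-45: n=6 [28.1 31.1 31.6 32.1 32.4]
r45-50: n=16 [27.9 30.3 46.  58.6 72.8]
r50-60: n=45 [21.2 27.4 52.8 66.  71.3]
```

Call:
{"op": "drive_tool", "data": {
  "deltas": [
    {"dx":0.018,"dy":-0.011,"dz":-0.003,"yaw":-0.05,"jaw":0},
    {"dx":0.016,"dy":-0.013,"dz":0,"yaw":-0.05,"jaw":0},
    {"dx":0.014,"dy":-0.015,"dz":0,"yaw":-0.05,"jaw":0},
    {"dx":0.012,"dy":-0.017,"dz":0,"yaw":-0.05,"jaw":0},
    {"dx":0.01,"dy":-0.018,"dz":0,"yaw":-0.05,"jaw":0}
  ]
}}

```text
time_s: 4.05
tcp_pos: [548.0, 194.7, 81.9]
ee_rot: [[0.985, 0.175, 0.007], [0.175, -0.984, -0.008], [0.006, 0.009, -1.0]]
contact_force: [0.5, 0.7, -0.7]
grip_width: 0.002
```

Call:
{"op": "drive_tool", "data": {
  "deltas": [
    {"dx":0,"dy":0.008,"dz":0,"yaw":0,"jaw":0},
    {"dx":0,"dy":0,"dz":0,"yaw":0,"jaw":0},
    {"dx":0,"dy":0,"dz":0,"yaw":0,"jaw":0}
  ]
}}

```text
time_s: 4.35
tcp_pos: [547.9, 196.9, 81.9]
ee_rot: [[0.984, 0.181, 0.007], [0.181, -0.983, -0.008], [0.005, 0.009, -1.0]]
contact_force: [-1.0, 0.0, -0.4]
grip_width: 0.004
```

```bash
python3 look.py s5; python3 meas.py s5
```

```text
4.4 [547.8349205  196.89033627  81.91289751] 10.408174471463353 [-0.6030984   0.38380456 -0.13699495]
s5
r25-35: n=0 
r35-45: n=4 [-7.4 -4.5 -1.8 -0.1  0.2]
r45-50: n=29 [-5.4 -1.4  1.9 15.5 45.9]
r50-60: n=82 [-7.3 -0.2 19.2 36.3 44. ]
```

View pics/s5.png

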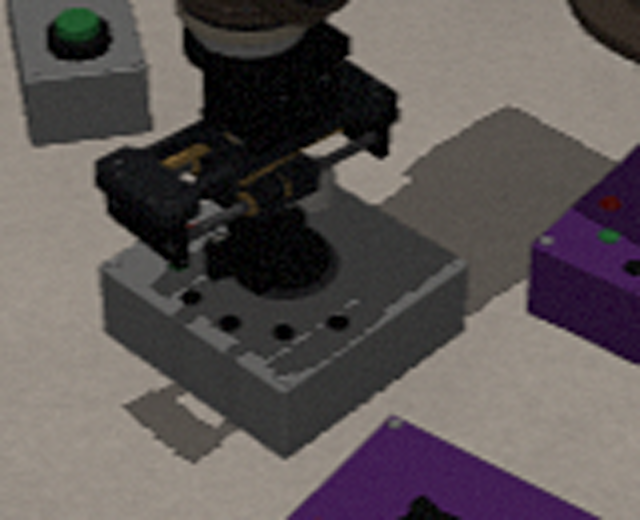

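Call:
{"op": "drive_tool", "data": {
  "deltas": [
    {"dx":0.01,"dy":-0.02,"dz":0,"yaw":-0.05,"jaw":0},
    {"dx":0.008,"dy":-0.02,"dz":0,"yaw":-0.05,"jaw":0},
    {"dx":0.005,"dy":-0.02,"dz":0,"yaw":-0.05,"jaw":0},
    {"dx":0.003,"dy":-0.016,"dz":0,"yaw":-0.05,"jaw":0},
    {"dx":0,"dy":-0.012,"dz":0,"yaw":-0.05,"jaw":0}
  ]
}}

```text
time_s: 4.9
tcp_pos: [554.7, 176.0, 82.2]
ee_rot: [[0.948, -0.319, 0.005], [-0.319, -0.948, -0.009], [0.007, 0.007, -1.0]]
contact_force: [1.8, -0.4, -0.3]
grip_width: 0.004
```

```bash
python3 look.py s6; python3 meas.py s6
```

```text
4.95 [554.69289938 175.73635433  82.25688349] -18.977435249934693 [ 1.22186427 -0.09653789  0.0274635 ]
s6
r25-35: n=23 [-24.9 -10.4  -6.2  -3.6  -0.1]
r35-45: n=0 
r45-50: n=4 [-6.2  9.9 18.3 20.3 21.5]
r50-60: n=80 [-136.  -124.6  -12.2   13.5   18.2]
```

Call:
{"op": "drive_tool", "data": {
  "deltas": [
    {"dx":0,"dy":-0.014,"dz":0,"yaw":0,"jaw":0},
    {"dx":-0.002,"dy":-0.012,"dz":0,"yaw":0,"jaw":0},
    {"dx":0,"dy":0,"dz":0,"yaw":0,"jaw":0}
  ]
}}

```text
time_s: 5.25
tcp_pos: [553.6, 169.0, 82.2]
ee_rot: [[0.948, -0.317, 0.004], [-0.317, -0.948, -0.009], [0.007, 0.008, -1.0]]
contact_force: [-0.8, 0.2, -0.2]
grip_width: 0.005
```

```bash
python3 look.py s7; python3 meas.py s7
```

```text
5.3 [553.68208577 169.14585272  82.20732019] -18.493784739433373 [-0.12233481 -0.09328329 -0.40219824]
s7
r25-35: n=25 [-31.2 -28.8 -25.7 -22.2 -19.1]
r35-45: n=1 [11.7 11.7 11.7 11.7 11.7]
r45-50: n=13 [ 6.3  7.6 10.3 11.  13.3]
r50-60: n=62 [-140.3 -127.4  -28.4    3.9    7.8]
```

View pics/s7.png

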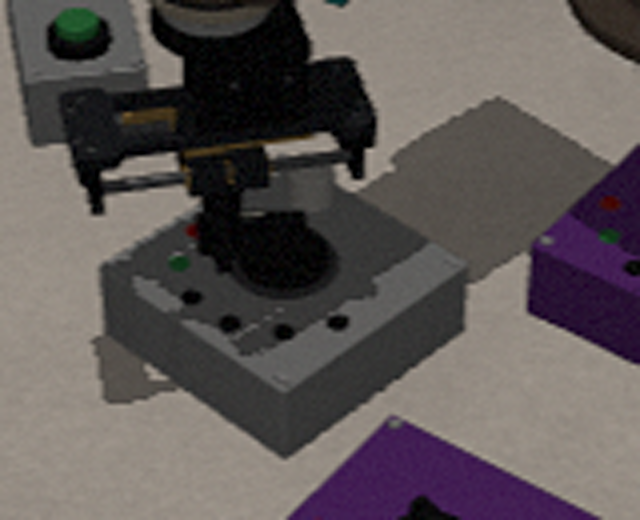

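Call:
{"op": "drive_tool", "data": {
  "deltas": [
    {"dx":0.02,"dy":0.03,"dz":0,"yaw":0,"jaw":0},
    {"dx":0.02,"dy":0.03,"dz":0.02,"yaw":0,"jaw":0},
    {"dx":0,"dy":0,"dz":0.14,"yaw":0,"jaw":0},
    {"dx":0,"dy":0,"dz":0.15,"yaw":0,"jaw":0},
    {"dx":0,"dy":0,"dz":0.1,"yaw":0,"jaw":0}
  ]
}}

```text
time_s: 5.8
tcp_pos: [563.7, 187.1, 185.4]
ee_rot: [[0.95, -0.313, -0.003], [-0.313, -0.95, -0.01], [0.001, 0.011, -1.0]]
contact_force: [-0.2, -0.8, -0.3]
grip_width: 0.008
```

Call:
{"op": "drive_tool", "data": {
  "deltas": [
    {"dx":-0.01,"dy":-0.19,"dz":0,"yaw":0,"jaw":0},
    {"dx":-0.04,"dy":-0.19,"dz":0,"yaw":0,"jaw":0},
    {"dx":-0.05,"dy":-0.19,"dz":0,"yaw":0,"jaw":0},
    {"dx":-0.05,"dy":-0.19,"dz":0,"yaw":0,"jaw":0},
    {"dx":-0.05,"dy":-0.19,"dz":0,"yaw":0,"jaw":0}
  ]
}}

```text
time_s: 6.3
tcp_pos: [516.9, -49.0, 192.5]
ee_rot: [[0.954, -0.3, 0.01], [-0.3, -0.954, -0.009], [0.012, 0.006, -1.0]]
contact_force: [1.1, -0.7, 0.4]
grip_width: 0.002
```

Call:
{"op": "drive_tool", "data": {
  "deltas": [
    {"dx":0,"dy":-0.14,"dz":0,"yaw":0,"jaw":0},
    {"dx":0,"dy":0,"dz":0,"yaw":0,"jaw":0}
  ]
}}

```text
time_s: 6.5
tcp_pos: [516.7, -88.9, 193.8]
ee_rot: [[0.953, -0.303, 0.012], [-0.303, -0.953, -0.01], [0.014, 0.006, -1.0]]
contact_force: [0.1, 0.7, 0.3]
grip_width: 0.003
```

```bash
python3 - <<'E'
from h import *
im,d=get_image("top"); cv2.imwrite("pics/t2.png",cv2.resize(im[180:290,290:530],None,fx=3.3,fy=3.3,interpolation=cv2.INTER_CUBIC))
np.save("pics/t2.npy",d); print(selector(im,d), "want 120")
o=sensors.get_obs();print(o["time_s"],o["tcp_pos"],o["contact_force"])
E
```

```text
(np.float64(103.76824059857046), (np.float64(-14.401303939471463), array([520.45546656, 158.41685182,  97.17857414]), 148)) want 120
6.55 [516.57944378 -87.41809673 193.77672105] [-0.22740112  0.59857614  0.24092922]
```

View pics/t2.png

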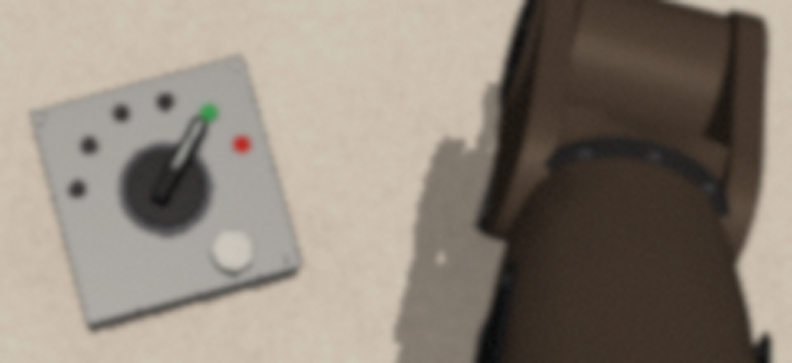

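Call:
{"op": "drive_tool", "data": {
  "deltas": [
    {"dx":-0.02,"dy":-0.08,"dz":0,"yaw":0,"jaw":0},
    {"dx":-0.015,"dy":-0.06,"dz":-0.1,"yaw":0,"jaw":0},
    {"dx":0,"dy":0,"dz":-0.15,"yaw":0,"jaw":0},
    {"dx":0,"dy":0,"dz":-0.1,"yaw":0,"jaw":0},
    {"dx":0,"dy":0,"dz":0,"yaw":0,"jaw":0}
  ]
}}

```text
time_s: 7.05
tcp_pos: [511.2, -118.7, 106.3]
ee_rot: [[0.955, -0.297, 0.017], [-0.297, -0.955, -0.011], [0.019, 0.005, -1.0]]
contact_force: [-0.5, 0.6, 1.0]
grip_width: 0.006
```

Call:
{"op": "drive_tool", "data": {
  "deltas": [
    {"dx":-0.022,"dy":-0.022,"dz":-0.04,"yaw":0,"jaw":0},
    {"dx":0,"dy":0,"dz":-0.02,"yaw":0,"jaw":0},
    {"dx":0,"dy":0,"dz":0,"yaw":0,"jaw":0}
  ]
}}

```text
time_s: 7.35
tcp_pos: [507.1, -122.9, 92.4]
ee_rot: [[0.956, -0.294, 0.019], [-0.294, -0.956, -0.011], [0.021, 0.005, -1.0]]
contact_force: [-0.1, -0.3, 1.1]
grip_width: 0.004
```

```bash
python3 - <<'E'
from h import *
im,d=get_image("scene"); cv2.imwrite("pics/s8.png",cv2.resize(im[120:220,200:330],None,fx=5,fy=5,interpolation=cv2.INTER_CUBIC))
E
```

```text
(no output)
```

View pics/s8.png

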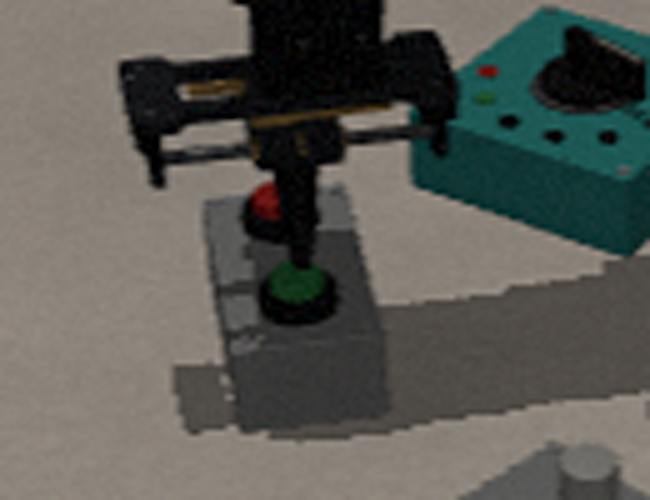

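The finger at (300,265) is centred over the green button (297,285) and clear of stop (270,205). Pressing gently.

Call:
{"op": "drive_tool", "data": {
  "deltas": [
    {"dx":0,"dy":0,"dz":-0.025,"yaw":0,"jaw":0},
    {"dx":0,"dy":0,"dz":-0.02,"yaw":0,"jaw":0},
    {"dx":0,"dy":0,"dz":-0.02,"yaw":0,"jaw":0}
  ]
}}

```text
time_s: 7.7
tcp_pos: [508.1, -123.2, 77.5]
ee_rot: [[0.956, -0.294, 0.022], [-0.294, -0.956, -0.013], [0.025, 0.005, -1.0]]
contact_force: [-0.9, 1.1, 4.4]
grip_width: 0.002
```

Call:
{"op": "drive_tool", "data": {
  "deltas": [
    {"dx":0,"dy":0,"dz":-0.02,"yaw":0,"jaw":0},
    {"dx":0,"dy":0,"dz":-0.02,"yaw":0,"jaw":0}
  ]
}}

```text
time_s: 7.9
tcp_pos: [508.5, -123.2, 74.4]
ee_rot: [[0.956, -0.293, 0.026], [-0.293, -0.956, -0.014], [0.029, 0.006, -1.0]]
contact_force: [-30.3, 10.5, 111.4]
grip_width: 0.006
```

The button has bottomed hard, with a 111 N reading, so I lift off at once.

Call:
{"op": "drive_tool", "data": {
  "deltas": [
    {"dx":0,"dy":0,"dz":0.04,"yaw":0,"jaw":0},
    {"dx":0,"dy":0,"dz":0.06,"yaw":0,"jaw":0},
    {"dx":0,"dy":0,"dz":0.15,"yaw":0,"jaw":0},
    {"dx":0,"dy":0,"dz":0.15,"yaw":0,"jaw":0},
    {"dx":0,"dy":0,"dz":0,"yaw":0,"jaw":0}
  ]
}}

```text
time_s: 8.4
tcp_pos: [508.7, -123.3, 179.8]
ee_rot: [[0.955, -0.294, 0.03], [-0.293, -0.956, -0.015], [0.033, 0.006, -0.999]]
contact_force: [0.2, -0.8, 0.1]
grip_width: 0.002
```

```bash
python3 - <<'E'
from h import *
im,d=get_image("scene"); cv2.imwrite("pics/s9.png",cv2.resize(im[120:300,160:400],None,fx=3.3,fy=3.3,interpolation=cv2.INTER_CUBIC))
d0=np.load("pics/scene0.npy"); b=(slice(175,181),slice(257,263)); print("button depth",np.median(d[b]),np.median(d0[b]))
t,dt=get_image("top"); print(selector(t,dt))
o=sensors.get_obs();print(o["time_s"],o["tcp_pos"],o["contact_force"],o["joint_velocities"])
E
```

```text
button depth 1519.6069 1519.3344
(np.float64(104.72108306341512), (np.float64(-15.354146404316126), array([520.84397194, 158.66838744,  97.48389366]), 145))
8.5 [ 507.152057   -122.80222831  176.16139902] [ 0.34051441  0.79244809 -0.47282638] [-0.07287522  1.81813072  1.34759817  0.09235208 -0.53737475 -0.11603437]
```

```bash
python3 -c "
from h import *
print(r.hand_in())"
```

```text
the job is handed in; nothing more can be done
None
```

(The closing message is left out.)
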